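# Tip the sensor module down into its case and push the lid shut

## Robot

A 7-joint arm with a two-finger parallel gripper is mounted at the origin on the work surface. World frame = base frame: x ahead of the robot, y to its left, z up, the work surface at z = 0. Lengths are in mm, angles in rad, forces in N, time in s.
With the tool pointing down it reaches from about 425 to 925 mm from the base axis. Payload 6.8 kg.
Tool frame: the origin (TCP) lies at the very end of the fingers, on their centre line; the grasp point (between the pads) lies 19 mm behind it; z points along the fingers, y is the direction in which the jaws open and shut (so a half turn about z gives the same grasp; the last joint's range is limited). The gripper opens to 88 mm and grips with 3 to 60 N. Pads are 20 mm wide; open, the fingers measure 115 mm over their backs; the gripper's body (75 mm by 178 mm) begins 61 mm behind the grasp point.
Start: joints at [-1.263, 0.477, 0.022, 1.555, -0.011, 1.109, -0.083], TCP at [272.645, 617.505, 222.664] pointing down, gripper open.
Joint ranges: [-2.96, 2.96], [-0.34, 2.1], [-1.41, 1.46], [0.24, 2.44], [-1.37, 4.51], [0.17, 1.92], [-2.96, 2.96]. Speed limits (rad/s): [2.39, 2.39, 3.14, 3.14, 3.14, 3.14, 3.14].

## Interface

Orientations are given as a unit quaternion [w, x, y, z].
In Python, from cell import manip gives the robot as it stands. The module is installed in compiled form; this text tells all that it offers.
- The arm moves only by the tool step_arm, never from a script. Its argument "moves" is a list that holds one entry, the list of rows, each a list of 4 numbers: the shift along the tool's x, y, z each as a share of 0.3 m, from -1 to 1, then the turn about the tool's z as a share of 60 degrees, from -1 to 1. In form: [[[x, y, z, spin], ...]]. A call has 1 to 5 rows; each row is the pose to reach, as a shift and turn from the pose commanded when the call began, along the tool's axes at that moment; what a row does not reach only later rows make up. A row lasts 1/8 s, in which the tool goes at most 62.5 mm and 10.7 degrees, less where a joint would pass 70% of its speed; a pose out of reach is approached as far as the arm can. A call with a number of a shift or a turn outside -1 to 1 is refused whole. A call with a gripper value outside its range is refused whole. "gripper" is the closure in counts, from 0 (fully open) to 255 (shut), set as the call begins (left out, the last holds). The fingers move at their own pace and stop on an object; "newtons" is the grip in N (left out, the last holds). Time passes only in rows, so rows that repeat a pose let the fingers close. It gives the time, the measured TCP pose, the force and the opening at its end, in the units of the state.
- manip.read_state(): the state, without advancing time (a new reading comes with each control period).
- manip.capture(name): name is "side" or "top" or "wrist"; returns a dict with "color" (400x640x3 uint8, red, green, blue), "depth" (400x640 float32, mm along the optical axis (not along the pixel's ray), 0 where there is no reading), "mtx" (3x3 intrinsics, pixels), "rvec" (rotation vector, rad) and "tvec" (3), from world to camera coordinates, as OpenCV has them. Camera axes: x right, y down, z forward; pixel columns grow to the right and rows downward; lengths in mm; the calibration is good to about 2 mm. A picture is of the moment at which its call begins.
- manip.hand_in(): hands the job in, once; it reports no verdict.
The state is a dict: "t": time; "joint_pos": joint angles; "qvel": joint speeds; "joint_torque": joint torques, N m; "eef_pos": TCP position; "orientation": TCP orientation; "force": force on the tool from outside, world axes, zero at the start; "torque": the same for the moment, N m; "finger_gap": finger opening in mm.
Only numpy, scipy, OpenCV 4.12 (cv2) and the standard library are available. Lean on these libraries where they do the work, as an engineer would, in place of code of your own. Each camera call takes 0.05 s, during which the arm holds its last target.

## Task

A grey sensor module stands on end inside the open blue carrying case. Pushing gently with the fingers, tip it over so that it lies down along the inside of the case, then push the white lid over from behind until it is fully shut. Nothing is to be gripped or lifted, and everything else on the bench stays where it is.

Things in the scene. Friction and masses are not known exactly. Their poses are not given: they have to be found in the camera images.
- case: Blue open-topped case fixed to the bench, outside 86 x 224 x 66 mm (x, y, z), walls and floor 7 mm, so the inside is 72 x 210 mm and its floor 7 mm above the bench. Origin: centre of the underside; z up; y along its length; the lid is hinged on the +x long side (the side away from the robot).
- case_lid (a joint): White lid, a flat plate 86 x 224 x 8 mm, hinged along y on the case's +x top edge (hinge line at x = +43, z = 66.5 mm in the case frame, on the lid's underside). 0 = shut flat on the rim; 1.57 = upright; more = leaning back, away from the robot. Starts at 1.7 to 2.05 rad. The hinge is stiff: the lid stays where it is left; moving it takes about 1 to 5 N at its free edge.
- lid_edge (a point): Middle of the lid's free edge, on its outer face (the top face when shut), 86 mm from the hinge line. The lid's inner face carries a grey foam liner (case_lid_c1), 66 x 202 x 3 mm, not to be pressed by the fingers.
- module: Grey module with green bands, loose in the case: body 48 x 48 x 105 mm plus a copper dome of 44 mm diameter, 125 mm in all, 0.22 to 0.45 kg. Origin: centre of its foot; z from foot to dome. Starts upright on the case floor, square to it, near its +y or -y end; the rest of the case is empty and takes it lying down. Pushed near the top towards the empty end it tips at 0.4 rad, the foot not slipping.
- module_middle (a point): Middle of the same module, on its axis 62.5 mm from the foot.
- spare: Bystander: spare module of the same shape and size (48 x 48 x 125 mm), black with orange bands, standing loose on the bench. Origin: centre of its foot.
- jar: Bystander: closed amber glass jar, 64 mm diameter, 85 mm tall. Origin: centre of its underside.
- mug: Bystander: white mug, 76 mm diameter, 90 mm tall. Origin: centre of its underside.
- collar: Bystander: aluminium ring, 90 mm outside diameter, 25 mm high, lying flat. Origin: centre of its underside.
- screwdriver: Bystander: screwdriver lying on the bench beyond the case, roughly along y. Origin: on its length, under it.
Not all that is in view belongs to the job. What is shaped like the module but purple or red is not meant.

How it is judged:
By the outcome, as a careful person would: the job done as asked, in the order asked, and still so for the second after the job is handed in, with the robot touching nothing.
It also fails if it takes over 48 s, if anything falls off the work surface, if the arm or the gripper's body presses on something with over 40 N, if the wrist force passes 120 N, or if a joint passes its speed limit or range.

## Working session

There is one attempt and no reset: what is moved stays moved. The work goes in short steps, Python scripts to look and compute and a tool call to move; the robot and the scene stay as the last step left them, time stands still between calls to the robot, and variables do not carry over. Pictures are saved under pics/ and viewed, and the job is handed in when it is done.

Besides the shell and the picture viewer there is one more tool, called after "Call:" as name(argument=value, ...), one argument or row to a line, values as JSON. step_arm: Moves the arm, as the interface text tells. Its arguments: {"type":"object","properties":{"moves":{"type":"array","items":{"type":"array","items":{"type":"array","items":{"type":"number","minimum":-1,"maximum":1}}}},"gripper":{"type":"number"},"newtons":{"type":"number"}},"required":["moves"]}

```bash
mkdir -p pics; ls
cat > h.py <<'E'
import numpy as np, cv2
from cell import manip
def cap(n):
    c=manip.capture(n); R=cv2.Rodrigues(np.array(c['rvec'],float))[0]; c['R']=R; c['t']=np.array(c['tvec'],float).reshape(3); c['C']=-R.T@c['t']; return c
def save(c,f,crop=None,s=1):
    im=cv2.cvtColor(c['color'],cv2.COLOR_RGB2BGR)
    if crop: x0,y0,x1,y1=crop; im=im[y0:y1,x0:x1]
    if s!=1: im=cv2.resize(im,None,fx=s,fy=s,interpolation=cv2.INTER_CUBIC)
    cv2.imwrite('pics/'+f,im)
def cloud(c):
    d=c['depth']; K=c['mtx']; v,u=np.mgrid[:d.shape[0],:d.shape[1]]
    P=np.stack([(u-K[0][2])/K[0][0]*d,(v-K[1][2])/K[1][1]*d,d],-1)
    W=(P-c['t'])@c['R']; W[d==0]=np.nan; return W
def ray(c,u,v,z):
    K=np.array(c['mtx']); r=c['R'].T@np.linalg.solve(K,[u,v,1.]); return c['C']+r*(z-c['C'][2])/r[2]
def proj(c,p):
    q=np.array(c['mtx'])@(c['R']@np.array(p,float)+c['t']); return q[:2]/q[2]
E
python3 - <<'E'
from h import *
for n in ['side','top','wrist']:
    c=cap(n); save(c,n+'0.png'); print(n,c['C'].round())
    np.savez('/tmp/'+n+'0.npz',**c)
print(manip.read_state())
E
```

```text
pics
side [  57. -648.  887.]
top [ 366.    6. 1371.]
wrist [197. 651. 385.]
{'t': 0.15, 'joint_pos': array([-1.26309948,  0.4776148 ,  0.02233185,  1.55617539, -0.01148757,
        1.10928663, -0.08311169]), 'qvel': array([ 1.36706529e-03, -2.28108165e-03, -6.40029637e-04, -5.32235745e-03,
       -5.84920456e-04,  2.10002361e-04,  5.76726232e-05]), 'joint_torque': array([ 1.89674523e-03, -5.83287513e+01,  1.53622124e+00, -2.72874838e+01,
       -5.42507088e-02,  1.44419834e-02,  1.32642554e-04]), 'eef_pos': array([272.46574735, 617.08267647, 221.92237935]), 'orientation': array([-9.14909443e-05,  2.06391610e-01,  9.78469235e-01, -6.71878925e-04]), 'force': array([ 0.03584766, -1.18814208, -0.66086597]), 'torque': array([-0.0011414 ,  0.03460558, -0.02610224]), 'finger_gap': 87.80609354501415}
```

View pics/side0.png

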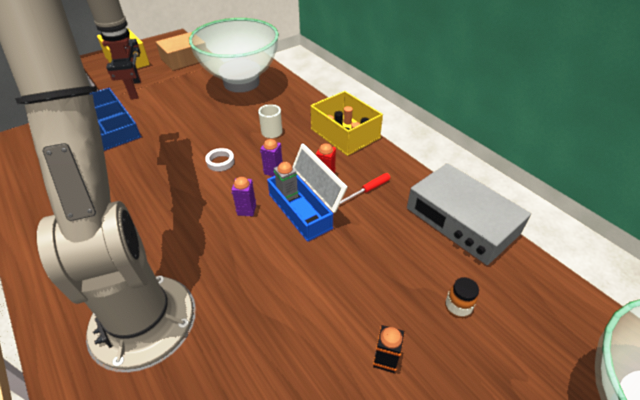

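View pics/top0.png

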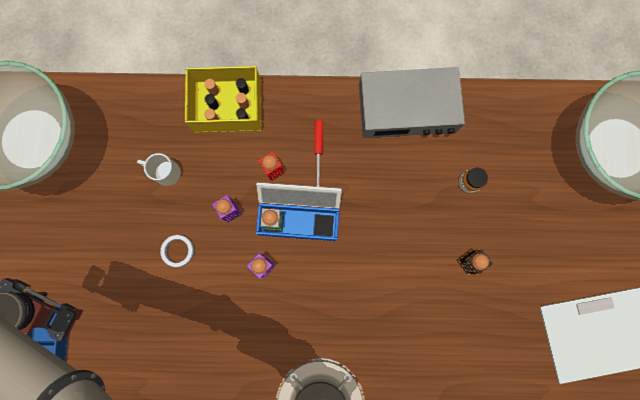

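View pics/wrist0.png

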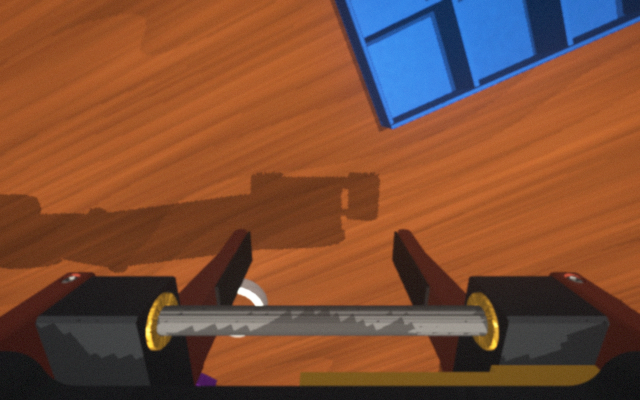

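The top view has +x up and +y to the left. These could be taken for the module:
- Grey with green bands, in the case: top (270,218), side (286,180)
- Purple: top (260,265) and (226,207)
- Red: top (270,163)
- Black/orange spare: top (475,262)

By the description I choose the one at (270,218). Next I'll check it in a crop and measure.

Run:
```python
from h import *
t=dict(np.load('/tmp/top0.npz')); s=dict(np.load('/tmp/side0.npz'))
a=cv2.resize(t['color'][140:290,200:360],None,fx=3,fy=3,interpolation=2); b=cv2.resize(s['color'][110:250,220:400],None,fx=3.214,fy=3.214,interpolation=2)
b=cv2.resize(s['color'][110:250,225:355],None,fx=450/140,fy=450/140,interpolation=2)
h=min(len(a),len(b)); cv2.imwrite('pics/crop0.png',cv2.cvtColor(np.hstack([a[:h,:430],b[:h,:370]]),4))
for n,c in (('top',t),('side',s)):
    W=cloud(c); hsv=cv2.cvtColor(c['color'],cv2.COLOR_RGB2HSV)
    blue=(hsv[...,0]>100)&(hsv[...,0]<125)&(hsv[...,1]>150)&(hsv[...,2]>60)
    reg=np.zeros_like(blue)
    if n=='top': reg[175:250,245:350]=1
    else: reg[150:245,255:345]=1
    P=W[blue&reg]; P=P[np.isfinite(P[:,0])]
    rim=P[(P[:,2]>60)&(P[:,2]<72)]; fl=P[P[:,2]<14]
    print(n,len(P),'rim',len(rim),rim.min(0).round(1),rim.max(0).round(1),'z hist',np.histogram(P[:,2],bins=[-5,3,11,30,58,63,67,71,90])[0])
    if len(rim)>5: r=cv2.minAreaRect(rim[:,:2].astype(np.float32)); print('rimrect',r)
    op=(hsv[...,0]<12)&(hsv[...,1]>90)&reg.astype(bool)
    Q=W[op]; Q=Q[(Q[:,2]>110)&(Q[:,2]<150)]; 
    if len(Q): print('dome',len(Q),Q.mean(0).round(1),Q.min(0).round(1),Q.max(0).round(1))
    # lid: low sat bright
    lid=(hsv[...,1]<60)&(hsv[...,2]>110)&reg.astype(bool); L=W[lid]; L=L[np.isfinite(L[:,0])&(L[:,2]>70)]
    print('lid',len(L),L.min(0).round(1),L.max(0).round(1)); 
    np.save('/tmp/lid_'+n,L)
    for z0 in range(70,160,10):
        k=L[(L[:,2]>=z0)&(L[:,2]<z0+10)]
        if len(k): print(z0,len(k),np.median(k,0).round(1),k[:,1].min().round(),k[:,1].max().round())
```

```text
top 1599 rim 507 [449.1 -42.3  60.1] [543.8 181.1  71.9] z hist [ 25 643 239 166  57 231 212  26]
rimrect ((496.64923095703125, 69.76315307617188), (221.85366821289062, 85.16879272460938), 86.70267486572266)
dome 46 [501.  140.4 120.9] [480.  121.1 113.4] [520.5 161.6 130.1]
lid 1625 [477.8 -45.1  70. ] [589.2 179.1 151.2]
70 90 [543.   60.3  76.1] -42.0 179.0
80 164 [545.5  75.3  85.2] -44.0 178.0
90 160 [550.   66.6  94.9] -44.0 177.0
100 211 [555.1  78.3 105.8] -43.0 176.0
110 266 [556.6 119.3 114.3] -45.0 177.0
120 181 [564.8  61.6 124.7] -45.0 177.0
130 263 [572.5  69.3 136.1] -44.0 176.0
140 289 [579.1  66.3 143.2] -44.0 177.0
150 1 [571.7 -43.6 151.2] -44.0 -44.0
side 1942 rim 387 [448.  -45.9  60.1] [543.7 181.1  69.9] z hist [ 23 496 374 623 130 259  35   0]
rimrect ((496.4815368652344, 67.86077880859375), (224.48939514160156, 86.21226501464844), 86.6322021484375)
dome 110 [537.7 133.2 117.9] [480.4 117.9 110. ] [661.3 154.6 132.4]
lid 1610 [475.7 -47.4  70. ] [633.6 179.4 145.3]
70 144 [542.7  54.3  74.3] -46.0 179.0
80 203 [546.2  50.4  84.7] -46.0 178.0
90 203 [551.1  55.9  94.8] -46.0 177.0
100 238 [555.1  66.9 105.5] -46.0 178.0
110 245 [559.9  64.4 114.2] -47.0 177.0
120 208 [566.   52.5 125.2] -47.0 176.0
130 250 [572.1  44.9 135. ] -47.0 164.0
140 119 [578.3  43.8 142. ] -44.0 143.0
```

View pics/crop0.png

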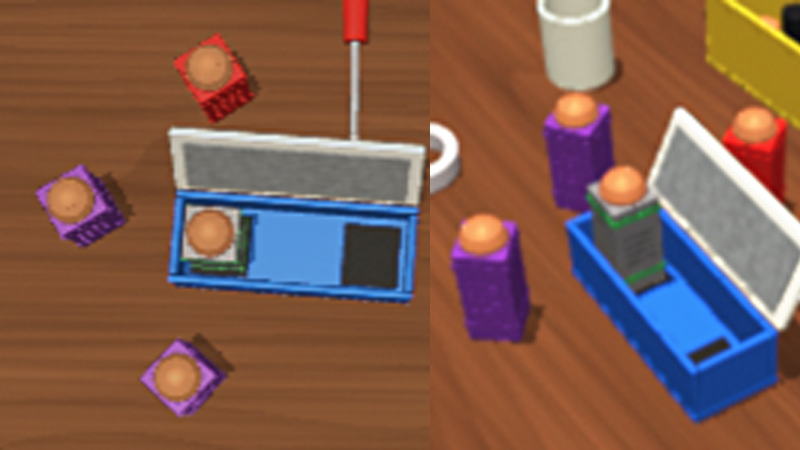

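The crop confirms it: the grey module with green bands stands at the +y end of the case (top ≈(270,218)). The lid leans back and the -y end is empty. The dark patch at about (323,225) lies flat on the floor, so I'll check its height too.

```bash
cat >> h.py <<'E'
C0=np.array([496.6,68.9]); YAW=np.deg2rad(-3.33)
ex=np.array([np.cos(YAW),np.sin(YAW)]); ey=np.array([-np.sin(YAW),np.cos(YAW)])
def tocase(p): p=np.asarray(p,float); d=p[...,:2]-C0; return np.stack([d@ex,d@ey,p[...,2]],-1)
def toworld(p): p=np.asarray(p,float); return np.r_[C0+p[0]*ex+p[1]*ey,p[2]]
def qR(q):
    from scipy.spatial.transform import Rotation as Ro
    return Ro.from_quat([q[1],q[2],q[3],q[0]]).as_matrix()
def goto(pcase):
    """shift in tool axes (share of .3 m) and spin to reach TCP pcase with tool y along case y"""
    s=manip.read_state(); R=qR(s['orientation']); d=toworld(pcase)-s['eef_pos']; sh=R.T@d/300
    a=np.arctan2(R[1,1],R[0,1]); da=(np.pi/2+YAW)-a; da=(da+np.pi/2)%np.pi-np.pi/2
    print('t',round(s['t'],2),'tcp case',tocase(s['eef_pos']).round(1),'shift',sh.round(4),'spin',round(-np.rad2deg(da)/60,3),'F',s['force'].round(1)); return sh
E
python3 - <<'E'
from h import *
t=dict(np.load('/tmp/top0.npz')); s=dict(np.load('/tmp/side0.npz'))
W=cloud(t)
for n,(u,v) in dict(dome=(270,217),purpA=(260,265),purpB=(225,206),red=(269,162),patch=(323,225),driverhandle=(319,135),shaft=(318,170),mug=(160,165)).items():
    p=np.nanmedian(W[v-2:v+3,u-2:u+3].reshape(-1,3),0); print(n,p.round(1),'case',tocase(p).round(1))
for n in('top','side'):
    L=tocase(np.load(f'/tmp/lid_{n}.npy')); k=(L[:,0]>30)&(L[:,0]<100)&(np.abs(L[:,1])<112); 
    print(n, 'y range',np.percentile(L[k,1],[.5,99.5]).round(1),'z max',np.percentile(L[k,2],99))
    f=k&(abs(L[:,1])<95)&(L[:,2]>85)&(L[:,2]<135)&(L[:,0]>45)
    m=np.polyfit(L[f,2],L[f,0],1); print('slope',m,'theta',np.pi/2+np.arctan(m[0]),'x at z=66.5',np.polyval(m,66.5))
    Wc=tocase(cloud(t if n=='top' else s)); rim=(abs(Wc[...,2]-66)<4)&(abs(Wc[...,1])<125)&(Wc[...,0]<-30)&(Wc[...,0]>-55)
    P=Wc[rim]; print('front rim x',np.percentile(P[:,0],[2,50,98]).round(1),'y',np.percentile(P[:,1],[1,99]).round(1), 'skew',np.polyfit(P[:,1],P[:,0],1))
goto([0,150,200])
E
```

```text
dome [499.6 138.8 132.5] case [ -1.   69.9 132.5]
purpA [374.7 161.8 124.5] case [-127.1   85.7  124.5]
purpB [528.1 259.9 124.5] case [ 20.3 192.5 124.5]
red [649.8 146.9 124.7] case [148.4  86.7 124.7]
patch [492.9  -1.5   9. ] case [  0.4 -70.5   9. ]
driverhandle [754.8  14.4  27.6] case [260.9 -39.5  27.6]
shaft [654.6  15.6   4.5] case [160.8 -44.1   4.5]
mug [662.1 480.4   7.6] case [141.3 420.4   7.6]
top y range [-108.8  110.7] z max 146.99557927248185
slope [0.50857447 5.35490266] theta 2.041279955568227 x at z=66.5 39.17510464654904
front rim x [-42.4 -39.  -32.8] y [-108.6  109.6] skew [-1.02149867e-03 -3.88720798e+01]
side y range [-111.3  109.2] z max 143.13703599210947
slope [0.50544756 6.94673524] theta 2.038792479951595 x at z=66.5 40.55899791399078
front rim x [-42.6 -39.2 -31.4] y [-111.8  110.2] skew [-1.94372617e-03 -3.88207172e+01]
t 0.15 tcp case [-255.6  534.2  221.9] shift [-1.2464 -0.9014  0.0744] spin -0.342 F [ 0.  -1.2 -0.7]
```

Everything agrees with the given sizes: rim 86×224 mm, lid about 2.04 rad, dome top at z≈132 and module centred at y≈+71 in the case frame. The dark patch is flat, at floor level. Now I'll approach behind the module (+y side) with the fingers shut.

Call:
step_arm(
  moves=[
    [[-0.19, -0.14, 0, -0.17], [-0.38, -0.27, 0, -0.34], [-0.57, -0.41, 0, -0.34], [-0.75, -0.54, 0, -0.34], [-0.75, -0.54, 0, -0.34]],
  ],
  gripper=255,
  newtons=20,
)

```text
t: 0.78
eef_pos: [415.2, 374.2, 222.6]
orientation: [0.0, 0.033, 0.999, -0.001]
force: [0.1, 0.6, -0.5]
finger_gap: 41.0
```

```bash
python3 -c "
from h import *
goto([0,130,200]); print(manip.read_state()['finger_gap'])"
```

```text
t 0.78 tcp case [-98.9 300.  222.6] shift [-0.3337 -0.5644  0.0764] spin -0.007 F [ 0.1  0.6 -0.5]
40.99672029187708
```

Call:
step_arm(
  moves=[
    [[-0.11, -0.19, 0, 0], [-0.22, -0.38, 0, 0], [-0.33, -0.565, 0, 0], [-0.33, -0.565, 0.076, 0], [-0.33, -0.565, 0.076, 0]],
  ],
)

```text
t: 1.4
eef_pos: [500.9, 201.7, 198.5]
orientation: [-0.001, 0.031, 1.0, -0.001]
force: [-0.7, 0.5, 0.3]
finger_gap: 0.2
```

```bash
python3 -c "
from h import *
c=cap('wrist');save(c,'w1.png');c=cap('side');save(c,'s1.png',(220,80,400,250),3)
goto([0,128,98]); print(manip.read_state()['finger_gap'])"
```

```text
t 1.5 tcp case [ -3.2 135.5 200. ] shift [-0.0109 -0.025   0.3401] spin -0.0 F [-0.8  0.8  1.4]
0.08324860653903722
```

View pics/s1.png

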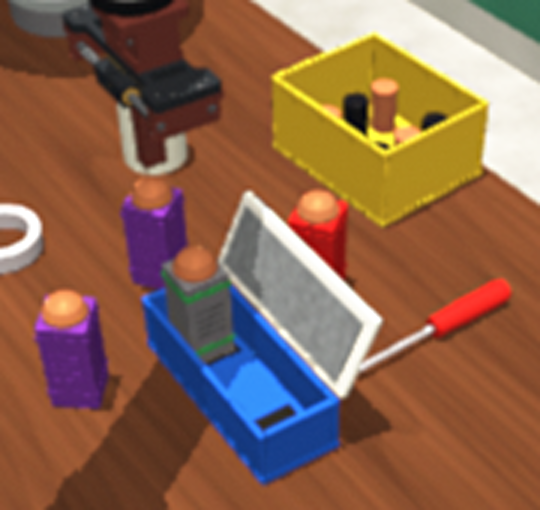

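View pics/w1.png

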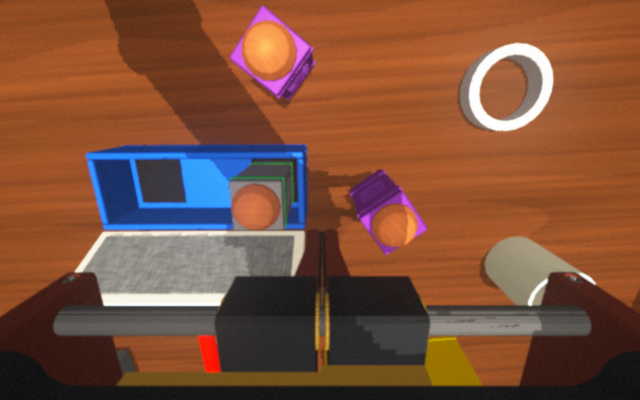

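The module (wrist ≈(257,205)) and the purple decoy (≈(395,225)) sit on either side of the descent line, and the fingers are shut. I'll descend between them.

Call:
step_arm(
  moves=[
    [[-0.01, -0.025, 0.1, 0], [-0.01, -0.025, 0.2, 0], [-0.01, -0.025, 0.29, 0], [-0.01, -0.025, 0.34, 0], [-0.01, -0.025, 0.34, 0]],
  ],
)

```text
t: 2.12
eef_pos: [503.8, 196.4, 97.6]
orientation: [-0.001, 0.029, 1.0, -0.0]
force: [-0.4, 0.5, -0.0]
finger_gap: 0.6
```

```bash
python3 -c "
from h import *
c=cap('wrist');save(c,'w2.png');c=cap('side');save(c,'s2.png',(220,80,400,250),3)
goto([0,109,98]); goto([0,66,98])"
```

```text
t 2.23 tcp case [  0.8 127.8  98.8] shift [ 0.0025 -0.0625  0.0026] spin -0.001 F [-0.1  0.7 -0.4]
t 2.23 tcp case [  0.8 127.8  98.8] shift [ 0.0024 -0.2059  0.0024] spin -0.001 F [-0.1  0.7 -0.4]
```

View pics/s2.png

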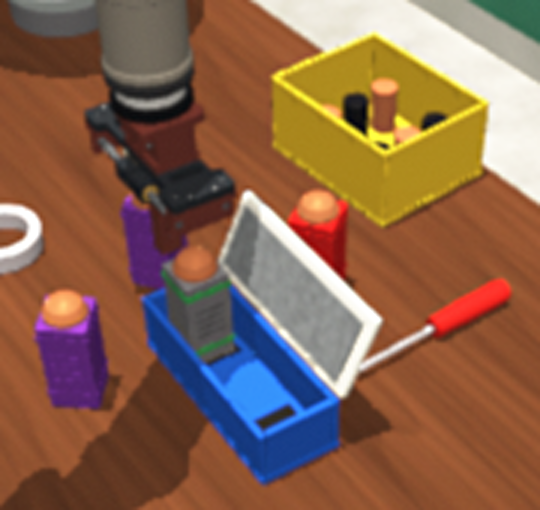

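View pics/w2.png

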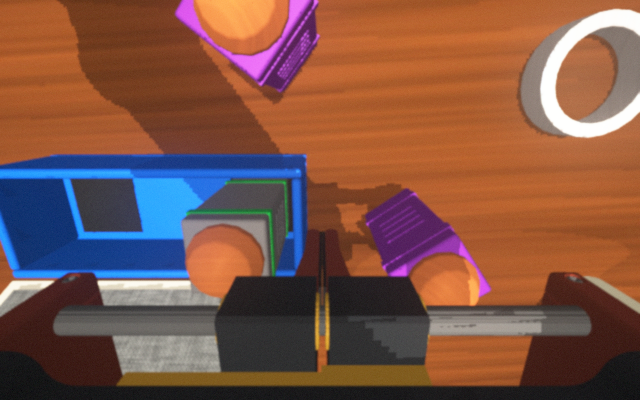

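Clear on both sides. I'll close the gap, then push slowly.

Call:
step_arm(
  moves=[
    [[0, -0.02, 0, 0], [0, -0.04, 0, 0], [0, -0.055, 0, 0], [0, -0.065, 0, 0], [0, -0.075, 0, 0]],
  ],
)

```text
t: 2.85
eef_pos: [503.0, 173.2, 98.0]
orientation: [0.0, 0.03, 1.0, 0.0]
force: [0.6, 0.6, 0.3]
finger_gap: 0.6
```

Call:
step_arm(
  moves=[
    [[0, -0.01, 0, 0], [0, -0.02, 0, 0], [0, -0.03, 0, 0], [0, -0.04, 0, 0], [0, -0.05, 0, 0]],
  ],
)

```text
t: 3.48
eef_pos: [502.0, 157.9, 97.8]
orientation: [-0.0, 0.03, 1.0, -0.0]
force: [0.0, 0.3, 0.9]
finger_gap: 0.7
```

```bash
python3 -c "
from h import *
c=cap('side');save(c,'s3.png',(220,80,400,250),3)
goto([0,109,98]); goto([0,66,98])"
```

```text
t 3.52 tcp case [ 0.2 88.7 97.8] shift [ 0.0008  0.0678 -0.0007] spin -0.002 F [ 0.1 -0.5  0.7]
t 3.52 tcp case [ 0.2 88.7 97.8] shift [ 0.0004 -0.0756 -0.0007] spin -0.002 F [ 0.1 -0.5  0.7]
```

View pics/s3.png

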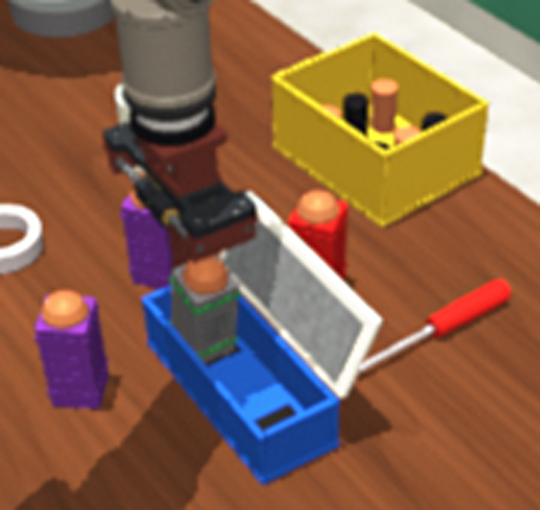

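The module is starting to tilt: its dome has moved from (200,262) to (208,273). I'll keep pushing slowly.

Call:
step_arm(
  moves=[
    [[0, -0.01, 0, 0], [0, -0.02, 0, 0], [0, -0.03, 0, 0], [0, -0.04, 0, 0], [0, -0.05, 0, 0]],
  ],
)

```text
t: 4.15
eef_pos: [501.0, 142.9, 97.8]
orientation: [-0.0, 0.03, 1.0, -0.0]
force: [-1.1, 0.5, 0.7]
finger_gap: 0.5
```

```bash
python3 -c "
from h import *
c=cap('side');save(c,'s4.png',(220,80,400,250),3)
goto([0,50,98])"
```

```text
t 4.2 tcp case [ 0.2 73.7 97.8] shift [ 0.0004 -0.0789 -0.0007] spin -0.002 F [0.2 0.5 0.1]
```

View pics/s4.png

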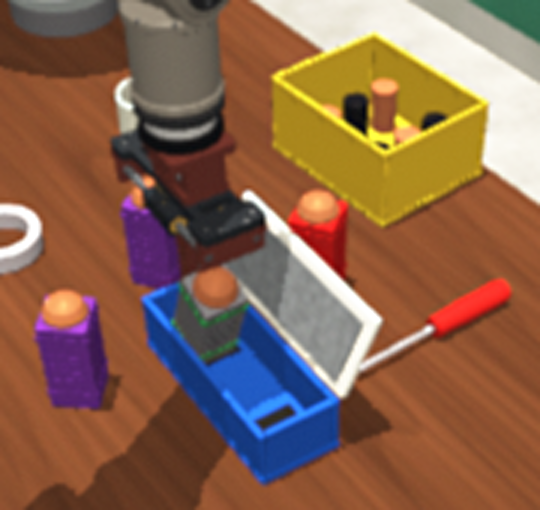

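Call:
step_arm(
  moves=[
    [[0, -0.01, 0, 0], [0, -0.02, 0, 0], [0, -0.03, 0, 0], [0, -0.03, 0, 0], [0, -0.03, 0, 0]],
  ],
)

```text
t: 4.82
eef_pos: [500.6, 134.3, 97.8]
orientation: [-0.0, 0.03, 1.0, 0.0]
force: [0.5, -0.4, 0.6]
finger_gap: 0.5
```

```bash
python3 -c "
from h import *
c=cap('side');save(c,'s5.png',(220,80,400,250),3)
goto([0,50,98])"
```

```text
t 4.88 tcp case [ 0.2 65.6 97.9] shift [ 0.0007 -0.052  -0.0005] spin -0.001 F [0.6 0.2 0.5]
```

View pics/s5.png

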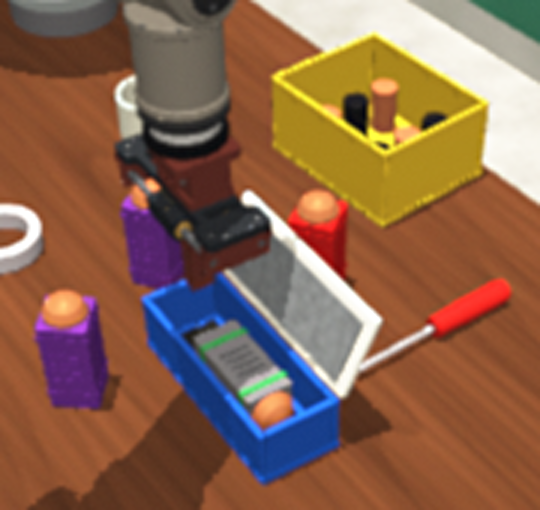

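The module has fallen over and lies along the case, dome towards -y at crop (270,408). I'll rise and check it from above.

Call:
step_arm(
  moves=[
    [[0, 0.02, -0.08, 0], [0, 0.02, -0.2, 0], [0, 0.02, -0.3, 0], [0, 0.02, -0.36, 0], [0, 0.02, -0.36, 0]],
  ],
)

```text
t: 5.5
eef_pos: [501.8, 140.7, 207.1]
orientation: [0.001, 0.03, 1.0, 0.001]
force: [-0.6, 0.4, -0.5]
finger_gap: 0.8
```

Call:
step_arm(
  moves=[
    [[-0.12, -0.08, 0, 0], [-0.24, -0.16, 0, 0], [-0.36, -0.24, 0, 0], [-0.42, -0.24, 0, 0], [-0.42, -0.24, 0, 0]],
  ],
)

```text
t: 6.12
eef_pos: [622.5, 60.4, 204.1]
orientation: [-0.001, 0.03, 1.0, -0.0]
force: [-1.4, 0.2, 0.0]
finger_gap: 0.5
```

```bash
python3 -c "
from h import *
goto([122,0,115])
c=cap('side');save(c,'s6.png',(220,80,400,250),3); c=cap('top'); save(c,'t6.png',(200,140,360,290),4)
Wt=tocase(cloud(c)); m=(abs(Wt[...,1])<104)&(abs(Wt[...,0])<35)&(Wt[...,2]<70)
for z in (45,): 
  k=m&(Wt[...,2]>z); P=Wt[k]; print(len(P),P.min(0).round(1),P.max(0).round(1),np.median(P,0).round(1), cv2.minAreaRect(P[:,:2].astype(np.float32)))
goto([122,0,115])
"
```

```text
t 6.12 tcp case [126.2  -1.2 204.1] shift [0.0133 0.0042 0.2969] spin -0.002 F [-1.4  0.2  0. ]
10 [ -32.3 -103.9   46.1] [  33.8 -103.2   69.4] [   1.5 -103.3   62.3] ((0.7408218383789062, -103.50836944580078), (0.689261257648468, 66.129638671875), 89.95594024658203)
t 6.22 tcp case [124.9  -0.3 204.6] shift [0.0089 0.001  0.2988] spin -0.001 F [-0.9 -0.  -0.4]
```

View pics/s6.png

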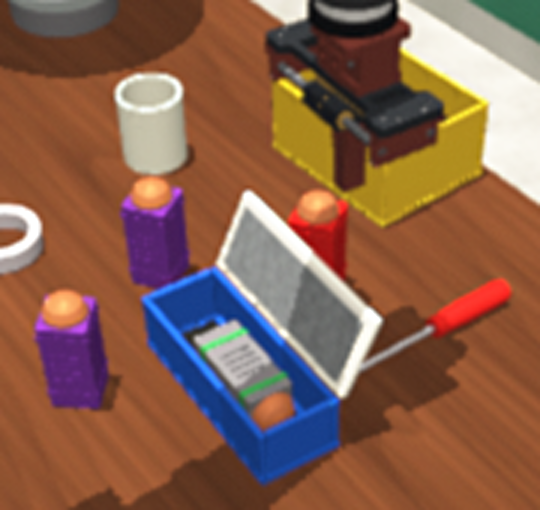

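View pics/t6.png

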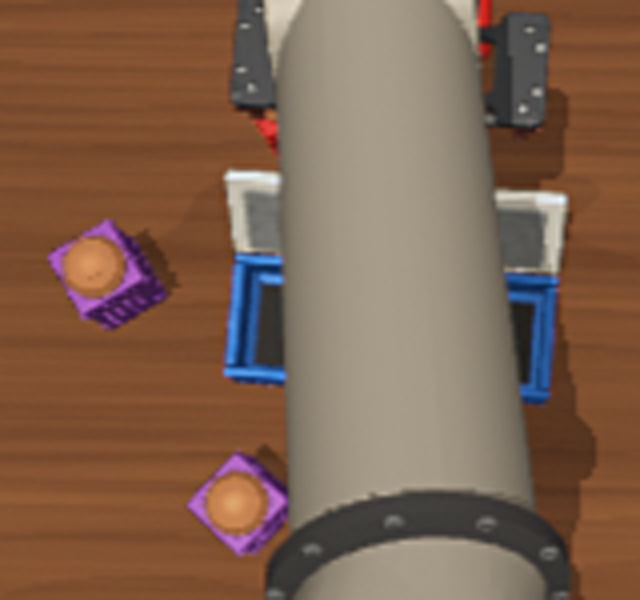

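```bash
python3 -c "
from h import *
c=cap('side')
Wt=tocase(cloud(c)); m=(abs(Wt[...,1])<104)&(abs(Wt[...,0])<34)&(Wt[...,2]<80)
k=m&(Wt[...,2]>46)&(abs(Wt[...,1])<100)&(abs(Wt[...,0])<33); P=Wt[k]; print(len(P),np.percentile(P,[2,50,98],axis=0).round(1), cv2.minAreaRect(P[:,:2].astype(np.float32)))
h=cv2.cvtColor(c['color'],cv2.COLOR_RGB2HSV); d=m&(h[...,0]<15)&(h[...,1]>100); print('dome',Wt[d].mean(0),Wt[d].min(0),Wt[d].max(0))
c=cap('top'); T=tocase(cloud(c)); a=(T[...,2]>170)&(abs(T[...,1])<110)
for x in range(-250,130,40):
  q=T[a&(abs(T[...,0]-x)<10)]; print(x,len(q),q[:,2].min().round() if len(q) else '', np.median(q[:,2]).round() if len(q) else '')
goto([122,0,115])
"
```

```text
521 [[-23.6 -69.1  46.9]
 [ -1.2 -15.7  54.4]
 [ 23.2  40.8  58.4]] ((0.3378181457519531, -15.622398376464844), (49.77528762817383, 119.55239868164062), 0.23160158097743988)
dome [ -3.16532052 -70.43298214  42.98700564] [-19.02133137 -79.46887244  25.77058156] [ 18.95151782 -60.07550093  52.70919175]
-250 2201 763.0 823.0
-210 1191 729.0 794.0
-170 1124 691.0 769.0
-130 1029 705.0 751.0
-90 840 679.0 719.0
-50 734 651.0 694.0
-10 641 623.0 669.0
30 564 610.0 645.0
70 549 584.0 619.0
110 749 301.0 597.0
t 6.33 tcp case [ 1.249e+02 -1.000e-01  2.054e+02] shift [0.0093 0.0004 0.3012] spin -0.001 F [-0.8 -0.  -0.3]
```

The side-view depth shows the module lying flat: top at z≈54.5, footprint 50×120 mm and square to the case, dome at y≈-70. It's below the rim. Now I'll descend behind the lid.

Call:
step_arm(
  moves=[
    [[0, 0, 0.1, 0], [0, 0, 0.2, 0], [0, 0, 0.27, 0], [0, 0, 0.3, 0], [0, 0, 0.3, 0]],
  ],
)

```text
t: 6.95
eef_pos: [622.0, 61.2, 115.8]
orientation: [-0.0, 0.03, 1.0, 0.0]
force: [0.3, -0.2, 1.0]
finger_gap: 0.5
```

Call:
step_arm(
  moves=[
    [[0.03, 0, 0, 0], [0.06, 0, 0, 0], [0.08, 0, 0, 0], [0.1, 0, 0, 0], [0.12, 0, 0, 0]],
  ],
)

```text
t: 7.58
eef_pos: [590.3, 63.0, 118.3]
orientation: [0.004, 0.03, 1.0, 0.001]
force: [5.0, -1.1, 4.1]
finger_gap: 0.5
```

```bash
python3 -c "
from h import *
c=cap('side');save(c,'s7.png',(220,80,400,250),3)
goto([70,0,115])"
```

```text
t 7.62 tcp case [ 92.8  -0.5 118. ] shift [0.076  0.0014 0.0096] spin -0.002 F [ 4.3 -0.4  2.7]
```

View pics/s7.png

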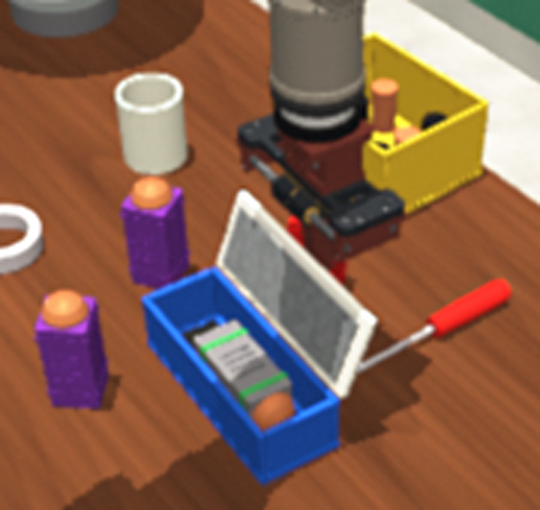

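The lid is moving with about 5 N of contact. I'll carry on along the arc, over the upright.

Call:
step_arm(
  moves=[
    [[0.02, 0, -0.01, 0], [0.04, 0, -0.02, 0], [0.06, 0, -0.03, 0], [0.08, 0, -0.04, 0], [0.1, 0, -0.05, 0]],
  ],
)

```text
t: 8.25
eef_pos: [555.5, 64.7, 130.4]
orientation: [-0.001, 0.03, 1.0, -0.0]
force: [2.2, -0.9, -0.9]
finger_gap: 0.4
```

```bash
cat > lid.py <<'E'
from h import *
import sys
s=manip.read_state(); p=tocase(s['eef_pos']); 
# lid angle implied by the finger tip corner touching the outer face
g=p[0]-10-43; h=p[2]-66.5
from scipy.optimize import brentq
f=lambda th: g*np.sin(th)+h*np.cos(th)-8
th=brentq(f,-.3,2.6); print('implied theta if tip touches',round(th,3),'r',round(-g*np.cos(th)+h*np.sin(th),1))
print('next', [( round(t,2),[round(v,1) for v in (53-r*np.cos(t)+8*np.sin(t),66.5+r*np.sin(t)+8*np.cos(t))]) for t,r in [(th-.15,66),(th-.3,67),(th-.45,69)]])
goto([53,0,131])
c=cap('side'); save(c,sys.argv[1],(220,80,400,250),3)
E
python3 lid.py s8.png
```

```text
implied theta if tip touches 1.54 r 63.7
next [(1.39, [np.float64(49.0), np.float64(132.9)]), (1.24, [np.float64(38.8), np.float64(132.5)]), (1.09, [np.float64(28.2), np.float64(131.4)])]
t 8.25 tcp case [ 59.   -0.8 130.4] shift [ 0.0201  0.0025 -0.002 ] spin -0.001 F [ 2.2 -0.9 -0.9]
```

View pics/s8.png

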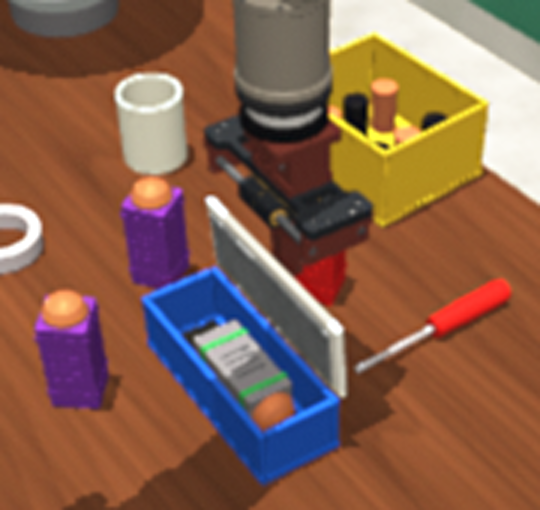

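The lid is about upright (θ≈1.54). I'll continue over.

Call:
step_arm(
  moves=[
    [[0.02, 0, -0.005, 0], [0.04, 0, -0.008, 0], [0.06, 0, -0.008, 0], [0.08, 0, -0.007, 0], [0.1, 0, -0.004, 0]],
  ],
)

```text
t: 8.93
eef_pos: [526.2, 66.6, 132.1]
orientation: [0.0, 0.03, 1.0, 0.0]
force: [2.5, -0.8, -0.3]
finger_gap: 0.6
```

```bash
python3 lid.py s9.png
```

```text
implied theta if tip touches 1.115 r 69.1
next [(0.96, [np.float64(22.0), np.float64(125.3)]), (0.81, [np.float64(12.9), np.float64(120.7)]), (0.66, [np.float64(3.6), np.float64(115.4)])]
t 8.93 tcp case [ 29.7  -0.6 132.1] shift [-0.0776  0.002   0.0037] spin -0.002 F [ 2.5 -0.8 -0.3]
```

View pics/s9.png

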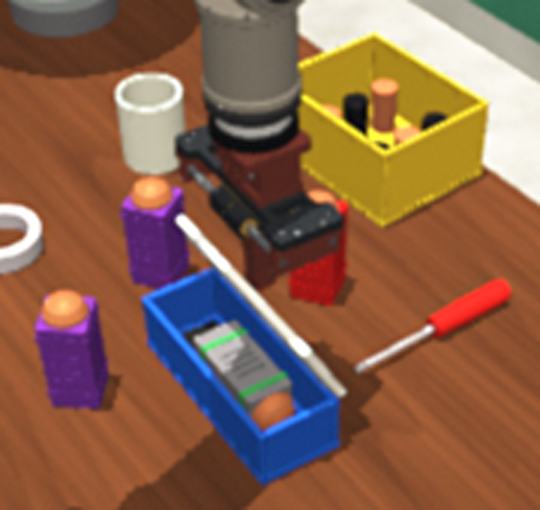

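Call:
step_arm(
  moves=[
    [[0.034, 0, 0.012, 0], [0.066, 0, 0.029, 0], [0.096, 0, 0.051, 0], [0.122, 0, 0.077, 0], [0.141, 0, 0.102, 0]],
  ],
)

```text
t: 9.6
eef_pos: [483.5, 69.1, 100.8]
orientation: [-0.0, 0.03, 1.0, -0.0]
force: [0.9, -0.5, 1.0]
finger_gap: 0.0
```

```bash
python3 lid.py s10.png
```

```text
implied theta if tip touches 0.371 r 74.0
next [(0.22, [np.float64(-9.6), np.float64(88.8)]), (0.07, [np.float64(-13.3), np.float64(79.2)]), (-0.08, [np.float64(-16.4), np.float64(69.0)])]
t 9.6 tcp case [-13.1  -0.5 100.8] shift [-0.2203  0.0021 -0.1009] spin -0.001 F [ 0.9 -0.5  1. ]
```

View pics/s10.png

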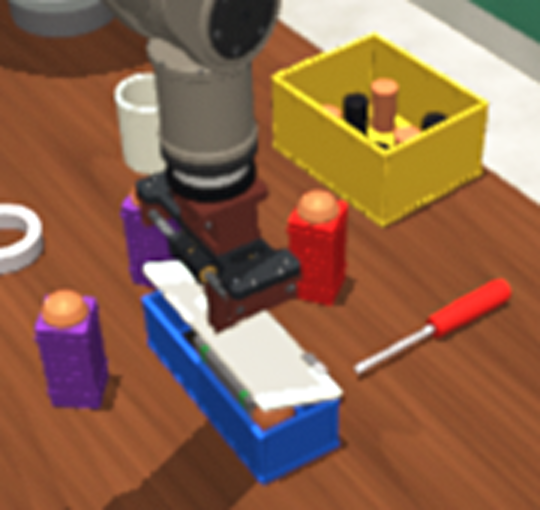

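Lid at about 0.37 rad and following the fingers. Now the last stretch down.

Call:
step_arm(
  moves=[
    [[0.012, 0, 0.02, 0], [0.02, 0, 0.04, 0], [0.025, 0, 0.06, 0], [0.03, 0, 0.075, 0], [0.03, 0, 0.085, 0]],
  ],
)

```text
t: 10.28
eef_pos: [475.0, 69.6, 75.6]
orientation: [-0.0, 0.03, 1.0, -0.0]
force: [-0.5, 0.3, 0.6]
finger_gap: 0.5
```

```bash
python3 lid.py s11.png
```

```text
implied theta if tip touches 0.014 r 74.7
next [(-0.14, [np.float64(-13.5), np.float64(65.5)]), (-0.29, [np.float64(-13.5), np.float64(55.3)]), (-0.44, [np.float64(-12.9), np.float64(44.6)])]
t 10.28 tcp case [-21.6  -0.5  75.6] shift [-0.2484  0.0022 -0.185 ] spin -0.002 F [-0.5  0.3  0.6]
```

View pics/s11.png

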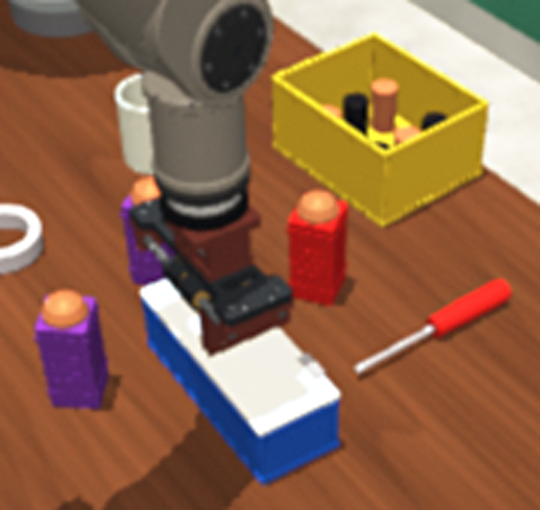

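Nearly shut. I'll press a few millimetres more, gently, watching the force.

Call:
step_arm(
  moves=[
    [[0, 0, 0.004, 0], [0, 0, 0.008, 0], [0, 0, 0.012, 0], [0, 0, 0.014, 0], [0, 0, 0.014, 0]],
  ],
)

```text
t: 10.95
eef_pos: [475.1, 69.6, 74.5]
orientation: [-0.0, 0.03, 1.0, 0.0]
force: [-12.6, -2.1, 38.1]
finger_gap: 0.6
```

```bash
python3 lid.py s12.png
```

```text
implied theta if tip touches -0.0 r 74.5
next [(-0.15, [np.float64(-13.5), np.float64(64.5)]), (-0.3, [np.float64(-13.4), np.float64(54.3)]), (-0.45, [np.float64(-12.6), np.float64(43.7)])]
t 10.95 tcp case [-21.5  -0.5  74.5] shift [-0.248   0.0024 -0.1887] spin -0.002 F [-12.6  -2.1  38.1]
```

The fingertips stopped at z=74.5, which is exactly the shut height, with the force rising to 38 N, so the lid is shut on the rim. I'll release and retreat upward.

Call:
step_arm(
  moves=[
    [[0, 0, -0.015, 0], [0, 0, -0.08, 0], [0, 0, -0.2, 0], [0, 0, -0.35, 0], [0, 0, -0.45, 0]],
  ],
)

```text
t: 11.62
eef_pos: [475.9, 69.8, 208.7]
orientation: [0.001, 0.03, 1.0, 0.0]
force: [0.9, -0.1, -0.2]
finger_gap: 0.4
```

Call:
step_arm(
  moves=[
    [[0, 0.2, 0, 0], [0, 0.4, 0, 0], [0, 0.6, 0, 0], [0, 0.7, 0, 0], [0, 0.7, 0, 0]],
  ],
)

```text
t: 12.25
eef_pos: [487.2, 282.2, 206.3]
orientation: [-0.0, 0.028, 1.0, 0.0]
force: [0.5, -1.4, -0.2]
finger_gap: 0.6
```

Run:
```python
from h import *
s=cap('side');save(s,'s13.png',(220,80,400,250),3); t=cap('top'); save(t,'t13.png')
for c in(s,t):
    W=tocase(cloud(c)); h=cv2.cvtColor(c['color'],cv2.COLOR_RGB2HSV)
    k=(abs(W[...,0])<38)&(abs(W[...,1])<105)&(W[...,2]>40)&(W[...,2]<120)&(h[...,1]<60); P=W[k]
    A=np.c_[P[:,:2],np.ones(len(P))]; co=np.linalg.lstsq(A,P[:,2],rcond=None)[0]; print(len(P),'plane',co.round(4),'z',np.percentile(P[:,2],[2,50,98]).round(1))
t0=dict(np.load('/tmp/top0.npz')); s0=dict(np.load('/tmp/side0.npz'))
for n,a,b in(('t',t0,t),('s',s0,s)):
    d=(cv2.absdiff(a['color'],b['color']).max(2)>50).astype(np.uint8); d=cv2.morphologyEx(d,cv2.MORPH_OPEN,np.ones((3,3)))
    N,_,st,_=cv2.connectedComponentsWithStats(d); print(n,[list(map(int,x)) for x in st[1:] if x[4]>15])
goto([0,0,200])
```

```text
1395 plane [ 5.70000e-03 -1.70000e-03  7.41287e+01] z [71.  74.1 77.4]
2116 plane [ 4.10000e-03 -1.60000e-03  7.61428e+01] z [70.7 76.2 81.4]
t [[159, 165, 12, 14, 99], [129, 171, 127, 229, 11675], [181, 172, 20, 27, 145], [256, 182, 86, 58, 4237], [210, 199, 28, 31, 502], [201, 201, 8, 15, 69], [255, 263, 6, 7, 35], [267, 263, 4, 5, 18], [0, 278, 45, 28, 586], [40, 292, 7, 4, 25], [0, 295, 12, 9, 79], [0, 306, 105, 94, 5422], [70, 309, 12, 16, 114], [325, 362, 18, 9, 78], [295, 366, 11, 14, 113], [286, 377, 10, 10, 52], [351, 380, 6, 7, 28], [351, 391, 9, 9, 66]]
s [[0, 0, 34, 95, 1541], [96, 0, 45, 99, 2330], [198, 0, 67, 103, 3255], [93, 53, 16, 35, 344], [35, 86, 83, 63, 1188], [245, 101, 27, 21, 253], [27, 104, 66, 145, 2989], [156, 134, 50, 155, 4596], [264, 139, 11, 8, 67], [227, 144, 122, 132, 5505], [98, 148, 35, 147, 2383], [253, 161, 9, 8, 48], [237, 177, 11, 8, 66], [122, 209, 10, 16, 109], [134, 217, 19, 47, 283], [43, 229, 19, 45, 324], [32, 232, 8, 31, 143], [206, 250, 24, 41, 526], [91, 262, 7, 14, 59], [191, 266, 28, 49, 732], [70, 276, 14, 17, 143], [83, 293, 6, 3, 18], [185, 296, 6, 21, 93], [178, 323, 8, 13, 62], [153, 337, 21, 13, 166]]
t 12.35 tcp case [-20.9 208.5 206.4] shift [-0.071  -0.695   0.0219] spin -0.002 F [-0.1  0.5 -0. ]
```

View pics/s13.png

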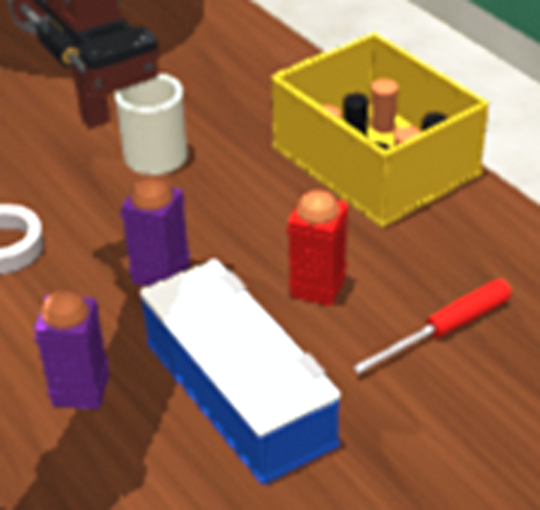

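View pics/t13.png

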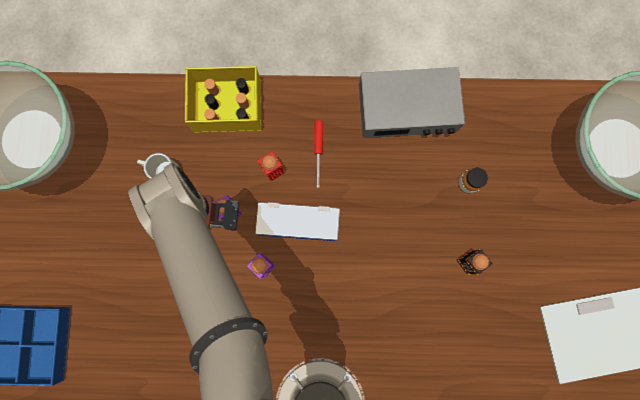

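The lid lies flat: both views give a plane slope of 0.006 or less, at z≈74–76 against 74.5 expected. In the pictures the bystanders and decoys are where they were, and the hand is well clear. Handing in.

```bash
python3 -c "
from cell import manip
s=manip.read_state(); print(s['t'],s['force'].round(1)); print(manip.hand_in())"
```

```text
12.35 [-0.1  0.5 -0. ]
the job is handed in; nothing more can be done
None
```

The module is lying down inside the case and the lid is fully shut. I handed the job in at 12.4 s of the 48 s allowed.

**What I did:** With the fingers closed, I pushed the grey module near its top until it tipped and fell along the case towards the empty -y end. I then pushed the lid over from behind, on its outer face only, and pressed it down.

**Last checks:**
- **Module:** before the lid closed, it lay flat and square in the case, with its top at about z = 54.5 mm, below the rim.
- **Lid:** the fingertips stopped at z = 74.5 mm, the exact shut height. Depth from two cameras puts the lid flat at 74–76 mm with a tilt of 0.006 or less.
- **Other objects:** in the pictures nothing else on the bench had moved. The automatic before/after image comparison could not confirm this, because the arm and its shadow changed too much of the view.
- **Robot:** it was clear of everything at hand-in, with about 0 N on the tool.

**Less gentle than planned:** the final press on the lid reached 38 N vertically (about 40 N in all) at the fingertips, as the lid met the rim. The readings while moving the lid were about 1–6 N. The module also dropped the last part of the way on its own once past its balance point.

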